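Find the radius leaf that fits the pipe

TASK

Check the pipe stub nearest you: find which of the three radius leaves has the hollow end that fits its round without rocking or gap, and press that hollow end onto the pipe lightly (about 8 N for a second, never over 15 N with any leaf), first square on the pipe's front, opposite its foot, and then again swung some 25 degrees round the pipe to either side. Leave it there flat on the worktop, its hollow tight on the pipe, let go, with the other two leaves lying flat and well clear of the pipe (a hand's width), and leave everything else on the bench alone.

Things in the scene. Friction and masses are not known exactly. Their poses are not given: they have to be found in the camera images.
- leaf_s_grip (a point): centre of the upright aluminium grip rib of the 16 mm radius leaf (loose, about 0.15 kg): rib 36 mm long along x, 12 mm thick along y, from 8 to 50 mm above the worktop; this point is 32 mm up, on the leaf's mid-line. x points to the hollow end, z up. Arc centre of the hollow: 65 mm ahead along x; end of the round nose: 41 mm behind.
- leaf_s_hollow (a point): the 16 mm leaf: a flat dark steel plate 8 mm thick, 32 mm wide; one end a hollow (concave) arc of 16 mm radius spanning 100 degrees, the other a round (convex) nose of 16 mm radius. This point is the centre of the hollow arc, in the open 16 mm before the hollow's bottom, 4 mm up; axes as the rib's. Tight on a pipe of its own radius, it lies on the pipe's axis.
- leaf_m_grip (a point): centre of the upright aluminium grip rib of the 19 mm radius leaf (loose, about 0.15 kg): rib 36 mm long along x, 12 mm thick along y, from 8 to 50 mm above the worktop; this point is 32 mm up, on the leaf's mid-line. x points to the hollow end, z up. Arc centre of the hollow: 65 mm ahead along x; end of the round nose: 44 mm behind.
- leaf_m_hollow (a point): the 19 mm leaf: a flat dark steel plate 8 mm thick, 38 mm wide; one end a hollow (concave) arc of 19 mm radius spanning 100 degrees, the other a round (convex) nose of 19 mm radius. This point is the centre of the hollow arc, in the open 19 mm before the hollow's bottom, 4 mm up; axes as the rib's. Tight on a pipe of its own radius, it lies on the pipe's axis.
- leaf_l_grip (a point): centre of the upright aluminium grip rib of the 22 mm radius leaf (loose, about 0.15 kg): rib 36 mm long along x, 12 mm thick along y, from 8 to 50 mm above the worktop; this point is 32 mm up, on the leaf's mid-line. x points to the hollow end, z up. Arc centre of the hollow: 65 mm ahead along x; end of the round nose: 47 mm behind.
- leaf_l_hollow (a point): the 22 mm leaf: a flat dark steel plate 8 mm thick, 44 mm wide; one end a hollow (concave) arc of 22 mm radius spanning 100 degrees, the other a round (convex) nose of 22 mm radius. This point is the centre of the hollow arc, in the open 22 mm before the hollow's bottom, 4 mm up; axes as the rib's. Tight on a pipe of its own radius, it lies on the pipe's axis.
- pipe_a: upright steel pipe stub, 45 mm tall, fixed. Origin on its axis at worktop height, z up. A foot 40 mm wide, 6 mm high, with a web 31 mm high, runs 77 mm back along +x; the -x side is the front, bare to the worktop. The three stubs' outside radii are 16, 19 and 22 mm; which has which must be found by trying. The one with x below 0.67 is to be checked.
- pipe_b: another pipe stub like pipe_a in all but radius (16, 19 or 22 mm, which is to be found by trying); same origin and axes. Of the three stubs one stands near the robot (x below 0.67) and is to be checked; the other two stand unused at the back of the worktop.
- pipe_c: another pipe stub like pipe_a in all but radius (16, 19 or 22 mm, which is to be found by trying); same origin and axes. Of the three stubs one stands near the robot (x below 0.67) and is to be checked; the other two stand unused at the back of the worktop.
- bearing: bystander: ball bearing 47x47x14 mm, loose on the worktop, to be left alone; origin at the centre of its underside
- coupler_c: bystander: brass air coupler 24x53x23 mm, loose on the worktop, to be left alone; origin at the centre of its underside
- seal_ring: bystander: black shaft seal ring 58x58x9 mm, loose on the worktop, to be left alone; origin at the centre of its underside
- box_orange2: bystander: small orange carton 26x50x24 mm, loose on the worktop, to be left alone; origin at the centre of its underside
Mind the look-alikes: they are no part of the job. Leave any pink look-alike of the pipe_b alone.

How it is judged:
By the outcome, as a careful person would: the job done as asked, in the order asked, and still so for the second after the job is handed in, with the robot touching nothing.
It also fails if it takes over 72 s, if anything falls off the work surface, if the arm or the gripper's body presses on something with over 40 N, if the wrist force passes 120 N, or if a joint passes its speed limit or range.

ROBOT

A 6-joint arm with a two-finger parallel gripper is mounted at the origin on a cart in front of the work surface, level with it; the furniture and walls round the work are solid. World frame = base frame: x ahead of the robot, y to its left, z up, the work surface at z = 0. Lengths are in m, angles in degrees, forces in N, time in s.
With the tool pointing down it reaches from about 0.375 to 0.9 m from the base axis. Payload 3.1 kg.
Tool frame: the origin (TCP) lies at the very end of the fingers, on their centre line; the grasp point (between the pads) lies 19 mm behind it; z points along the fingers, y is the line along which they close (so a half turn about z gives the same grasp; the last joint's range is limited). The gripper opens to 87 mm and grips with 3 to 60 N. Pads are 19 mm wide; open, the fingers measure 117 mm over their backs; the gripper's body (75 mm by 190 mm) begins 51 mm behind the grasp point.
Start: joints at [63.455, 30.224, 82.088, -0, 67.689, -10.227], TCP at [0.176, 0.6, 0.223] pointing down, gripper open.
Joint ranges: [-176.69, 176.69], [-43.24, 126.21], [12.49, 139.97], [-82, 262], [0, 151.66], [-163.58, 163.58]. Speed limits (degrees/s): [159.86, 159.86, 180, 180, 180, 180].

INTERFACE

Orientations are given as a 3x3 rotation matrix whose columns are the frame's x, y, z axes.
In Python, from rig import * gives the robot as it stands.
- The arm moves only by the tool jog_arm, never from a script. Its arguments are lists of equal length, an entry for each row: "delta_pos": the shift along the world's x, y, z in cm, a list of three; "turn": the turn about the world's z in degrees; "grip": the closure, from 0 (fully open) to 1 (shut). In form: {"delta_pos": [[x, y, z], ...], "turn": [turn, ...], "grip": [grip, ...]}. A call has 1 to 12 rows; each row is the pose to reach, as a shift and turn from the pose commanded when the call began; what a row does not reach only later rows make up. A row lasts 1/8 s, in which the tool goes at most 62.5 mm and 10.7 degrees, less where a joint would pass 70% of its speed; a pose out of reach is approached as far as the arm can. A call with a gripper value outside its range is refused whole. The fingers move at their own pace and stop on an object; the grip force is fixed at half the most. Time passes only in rows, so rows that repeat a pose let the fingers close. It gives the time, the measured TCP pose, the force, the opening and the grip force at its end, in the units of the state.
- read_state(): the state, without advancing time (a new reading comes with each control period).
- capture(name): name is "scene" or "side" or "wrist"; returns a dict with "color" (384x512x3 uint8, blue, green, red), "fovy" (degrees; the focal length in pixels is half the picture's height over the tangent of half this angle, whatever the lens; pixels are square), "cx", "cy" (the principal point, pixels), "camera_from_world" (4x4, takes a point from world to camera coordinates). Camera axes: x right, y up, looking along -z (the intrinsics and any distortion apply to the point x, -y, -z); pixel columns grow to the right and rows downward; lengths in m; the calibration is good to about 2 mm. The wrist camera is an equidistant fisheye: a pixel r from the principal point sees the ray r / f radians off the axis. A picture is of the moment at which its call begins. There is no depth.
- hand_in(): hands the job in; it is judged then, once.
The state is a dict: "time_s": time; "joint_positions": joint angles; "qvel": joint speeds; "tau": joint torques, N m; "position": TCP position; "tcp_rot": TCP orientation; "force": force on the tool from outside, world axes, zero at the start; "moment": the same for the moment, N m; "opening": opening from 0.0 (shut) to 1.0 (fully open); "grasp_force": force on a finger pad.
Only numpy, scipy, OpenCV 4.12 (cv2) and the standard library are available. Lean on these libraries where they do the work, as an engineer would, in place of code of your own. Each camera call takes 0.05 s, during which the arm holds its last target. There are 200 camera calls.

## Working session

There is one attempt and no reset: what is moved stays moved. The work goes in short steps, Python scripts to look and compute and a tool call to move; the robot and the scene stay as the last step left them, time stands still between calls to the robot, and variables do not carry over. Pictures are saved under pics/ and viewed, at most 13 in all, crops included, and the job is handed in when it is done.

Besides the shell and the picture viewer there is one more tool, called by a JSON object that holds its "op" and its "data", one argument or row to a line. jog_arm: Moves the arm, as the interface text tells. Its arguments: {"type":"object","properties":{"delta_pos":{"type":"array"},"turn":{"type":"array"},"grip":{"type":"array"}},"required":["delta_pos","turn","grip"]}

```bash
mkdir -p pics; cat > h.py <<'E'
from rig import *
import numpy as np, cv2
def ray(c,u,v,fish=False):
    f=c["color"].shape[0]/2/np.tan(np.radians(c["fovy"])/2)
    x,y=u-c["cx"],v-c["cy"]
    if fish:
        r=np.hypot(x,y)+1e-9; t=r/f; d=np.array([np.sin(t)*x/r,-np.sin(t)*y/r,-np.cos(t)])
    else: d=np.array([x/f,-y/f,-1.])
    M=np.array(c["camera_from_world"]); R=M[:3,:3]; o=-R.T@M[:3,3]
    return o,R.T@d
def onz(c,u,v,z,fish=False):
    o,d=ray(c,u,v,fish); return o+d*(z-o[2])/d[2]
def proj(c,p,fish=False):
    f=c["color"].shape[0]/2/np.tan(np.radians(c["fovy"])/2)
    M=np.array(c["camera_from_world"]); q=M[:3,:3]@np.array(p)+M[:3,3]
    x,y,z=q[0],-q[1],-q[2]
    if fish:
        r=np.hypot(x,y)+1e-12; t=np.arctan2(r,z); return c["cx"]+f*t*x/r,c["cy"]+f*t*y/r
    return c["cx"]+f*x/z,c["cy"]+f*y/z
E
python3 - <<'E'
from h import *
import pickle
C={n:capture(n) for n in("scene","side","wrist")}
pickle.dump(C,open('c0.pkl','wb'))
for n,c in C.items(): print(n,c["fovy"],c["cx"],c["cy"],(-np.array(c["camera_from_world"])[:3,:3].T@np.array(c["camera_from_world"])[:3,3]).round(3))
cv2.imwrite('pics/a_scene.png',cv2.resize(C["scene"]["color"],(800,600),interpolation=2))
cv2.imwrite('pics/a_side.png',cv2.resize(C["side"]["color"],(800,600),interpolation=2))
s=read_state();print(s["tcp_rot"],s["force"],s["opening"])
E
```

```text
scene 42.89481474124828 250.15999663690386 198.87923280528102 [0.193 0.694 0.809]
side 42.1424767221678 249.79183001757525 193.4170158283779 [ 0.432 -0.573  0.77 ]
wrist 65.70646984690485 258.8392699599598 190.609789051779 [0.102 0.622 0.383]
[[-9.59724837e-01  2.80940787e-01 -7.15084512e-04]
 [ 2.80941561e-01  9.59723769e-01 -1.45822001e-03]
 [ 2.76610126e-04 -1.60038692e-03 -9.99998681e-01]] [-0.09000582 -0.34052997 -0.06087824] 1.0026957034758788
```

View pics/a_scene.png

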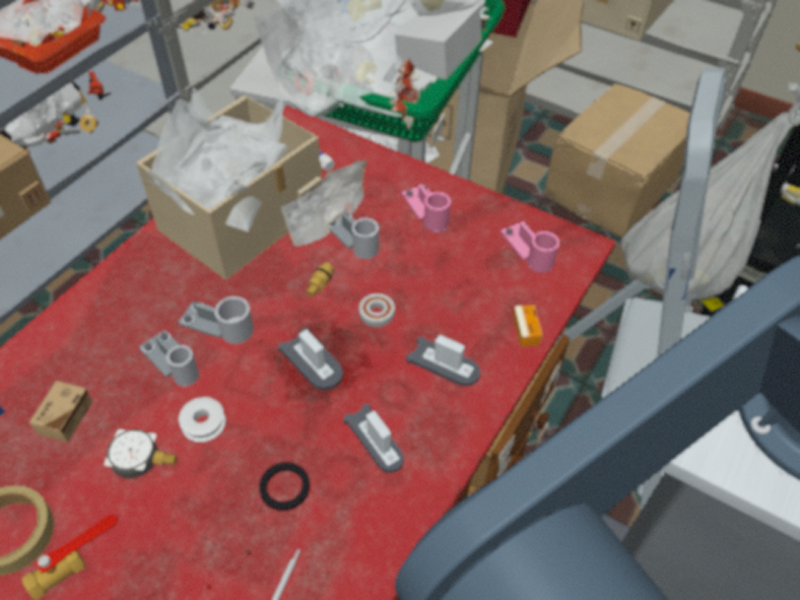

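View pics/a_side.png

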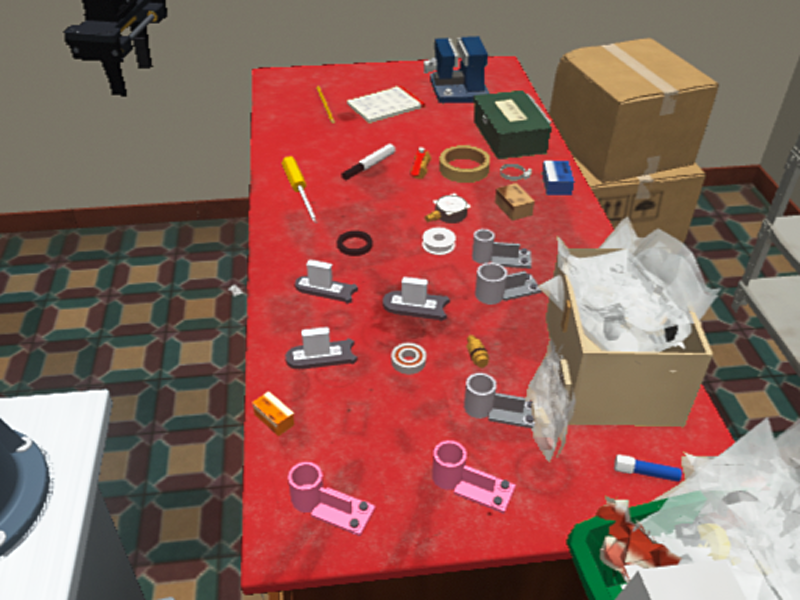

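Candidates (side, 800-px view): grey stubs at (484,245), (492,283) and (480,395); pink look-alikes at (450,465) and (306,485) are excluded. Leaves are at (325,285), (415,300) and (322,350).

```bash
python3 - <<'E'
from h import *
import pickle
C=pickle.load(open('c0.pkl','rb'))
s=C["side"];k=.64
for n,u,v in[("p1",484,236),("p2",492,271),("p3",480,383),("pk",450,452),("pk2",306,474)]:
    print(n,onz(s,u*k,v*k,.045).round(3))
a=C["scene"]
for n,u,v in[("p1",180,353),("p2",234,308),("p3",365,230)]:
    print(n,onz(a,u*k,v*k,.045).round(3))
for n,u,v in[("bear",408,355),("coup",478,352),("seal",354,243),("org",272,410),("L1",325,287),("L2",416,304),("L3",321,354),("spool",438,240)]:
    print(n,onz(s,u*k,v*k,.008).round(3))
# crops, upscaled
cv2.imwrite('pics/b.png',np.vstack([cv2.resize(s["color"][140:280,170:360],(760,560),interpolation=cv2.INTER_CUBIC)]))
# white rib tops
for nm,c,roi in(("side",s,(160,240,180,290)),("scene",a,(200,300,180,310))):
    im=c["color"].astype(int);m=((im.min(2)>150)).astype(np.uint8)
    z=np.zeros_like(m);y0,y1,x0,x1=roi;z[y0:y1,x0:x1]=m[y0:y1,x0:x1]
    n,l,st,ce=cv2.connectedComponentsWithStats(z)
    for i in range(1,n):
        if st[i,4]>15: print(nm,st[i],ce[i].round(1))
    hsv=cv2.cvtColor(c["color"],cv2.COLOR_BGR2HSV)
    d=((hsv[...,1]<90)&(hsv[...,2]<110)).astype(np.uint8)
    z=np.zeros_like(m);z[y0:y1,x0:x1]=d[y0:y1,x0:x1]
    n,l,st,ce=cv2.connectedComponentsWithStats(z)
    for i in range(1,n):
        if st[i,4]>60: print(nm,"dark",st[i],ce[i].round(1))
E
```

```text
p1 [0.699 0.372 0.045]
p2 [0.692 0.287 0.045]
p3 [0.629 0.071 0.045]
pk [ 0.572 -0.03   0.045]
pk2 [ 0.406 -0.041  0.045]
p1 [0.698 0.372 0.045]
p2 [0.688 0.281 0.045]
p3 [0.624 0.074 0.045]
bear [0.552 0.166 0.008]
coup [0.648 0.161 0.008]
seal [0.5   0.426 0.008]
org [0.366 0.09  0.008]
L1 [0.447 0.323 0.008]
L2 [0.578 0.269 0.008]
L3 [0.433 0.182 0.008]
spool [0.636 0.419 0.008]
side [273 160  16   3  28] [280.9 161. ]
side [196 166  17   6  59] [203.7 168.8]
side [257 177  17   6  63] [265.1 179.6]
side [191 178  29  10  95] [205.1 182.5]
side [250 189  30   9 105] [264.7 193.2]
side [193 209  18   6  76] [201.4 211.9]
side [251 219  22  16  91] [261.1 226.9]
side [187 221  32   9 120] [202.6 225.8]
side [255 223  13   9  49] [261.3 227. ]
side dark [189 177  40  17 182] [211.2 186.4]
side dark [245 186  42  19 320] [266.3 196.2]
side dark [183 217  45  19 307] [207.2 228.1]
scene [231 200  20   6  48] [240.2 203. ]
scene [192 211  15  15 114] [198.6 218.1]
scene [279 215  18  12 125] [287.3 220.3]
scene [188 220  25  23 133] [200.9 232.3]
scene [271 223  32  18 161] [286.3 232.3]
scene [230 263  25  35 306] [242.1 279. ]
scene dark [180 217  39  32 393] [200.3 234.9]
scene dark [260 216  47  31 322] [281.7 233.8]
scene dark [220 260  38  40 214] [234.6 279.5]
```

View pics/b.png

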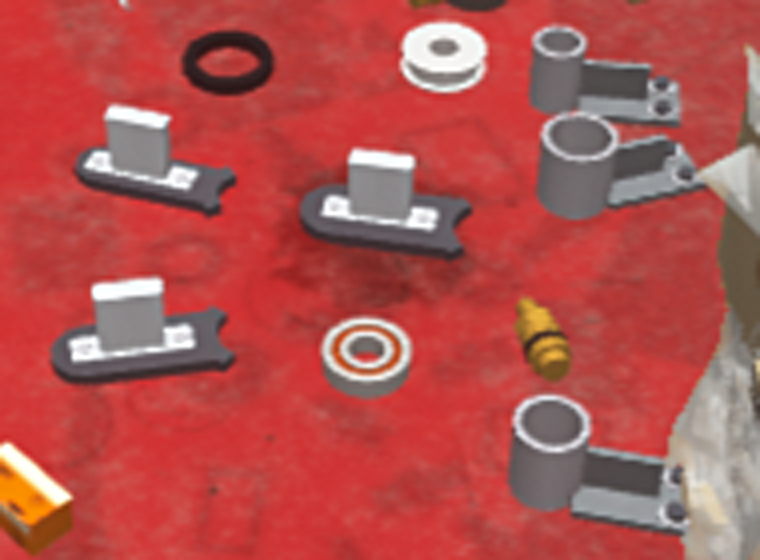

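The near stub is p3, side view (480,395), at about (0.627, 0.073). Its apparent width × distance is between the other two, which points to 19 mm. I'll look closer with the wrist camera.

{"op": "jog_arm", "data": {
  "delta_pos": [
    [6, -5.5, 0],
    [11, -10.5, 0],
    [16, -15.5, 0],
    [21, -20.5, -1],
    [26, -25, -2],
    [31, -30, -3],
    [35, -34, -4],
    [39.8, -36, -5],
    [39.8, -36, -5],
    [39.8, -36, -5],
    [39.8, -36, -5],
    [39.8, -36, -5]
  ],
  "turn": [0, 0, 0, 0, 0, 0, 0, 0, 0, 0, 0, 0],
  "grip": [0, 0, 0, 0, 0, 0, 0, 0, 0, 0, 0, 0]
}}

```text
time_s: 1.65
position: [0.5723, 0.2408, 0.1727]
tcp_rot: [[-0.96, 0.28, -0.001], [0.28, 0.96, 0.0], [0.001, -0.0, -1.0]]
force: [-0.3, 0.4, 0.2]
opening: 0.997
grasp_force: 0.0
```

```bash
python3 - <<'E'
from h import *
import pickle
c=capture("wrist");pickle.dump(c,open('c1.pkl','wb'))
s=read_state();print(s["time_s"],s["position"],s["qvel"])
cv2.imwrite('pics/c.png',cv2.resize(c["color"],(800,600),interpolation=cv2.INTER_CUBIC))
E
```

```text
1.7 [0.5723688  0.24084724 0.17279929] [ 0.01623426  0.05277367 -0.28596056 -0.12362764 -0.13037754 -0.13385224]
```

View pics/c.png

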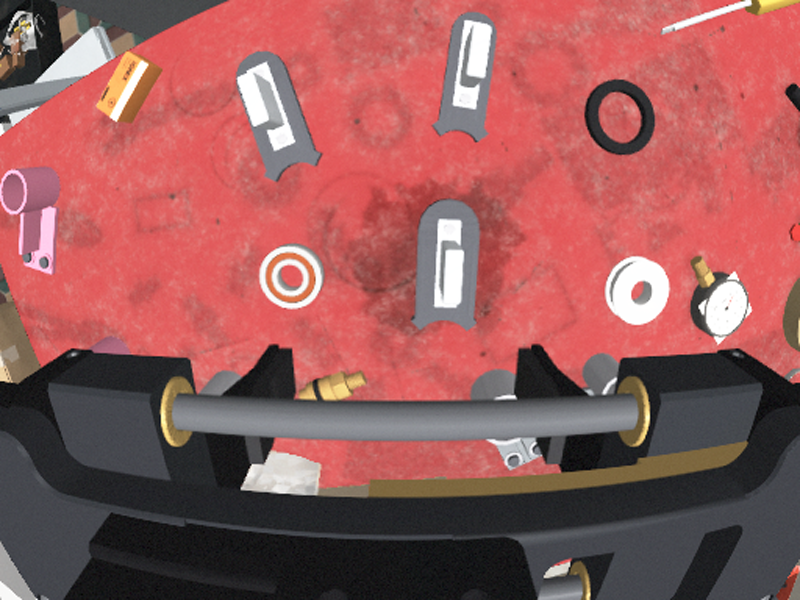

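The wrist view shows the three leaves at (278,115), (468,75) and (447,265), with their hollows facing down-image toward the pipes. Next I measure their widths and poses.

```bash
cat >> h.py <<'E'
def leafpose(c,u,v,fish=True,z=.008,dbg=0):
    "pose of the plate around pixel: mid-line direction to hollow, width, nose end, tips"
    hsv=cv2.cvtColor(c["color"],cv2.COLOR_BGR2HSV)
    m=(hsv[...,1]<95).astype(np.uint8)
    n,l,st,ce=cv2.connectedComponentsWithStats(m,connectivity=4)
    i=l[int(v),int(u)]
    cn,_=cv2.findContours((l==i).astype(np.uint8),cv2.RETR_EXTERNAL,cv2.CHAIN_APPROX_NONE)
    P=np.array([onz(c,x,y,z,fish)[:2] for x,y in cn[0][:,0,:]],np.float32)
    (cx,cy),(w,h),ang=cv2.minAreaRect(P*1000)
    b=cv2.boxPoints(((cx,cy),(w,h),ang))
    e=b[1]-b[0];f=b[2]-b[1]
    d=e if np.linalg.norm(e)>np.linalg.norm(f) else f
    d=d/np.linalg.norm(d)
    Q=P*1000-[cx,cy];a=Q@d;t=Q@np.array([-d[1],d[0]])
    # hollow end: few contour points near midline extreme; wide corner at extreme
    wp=np.ptp(t[a>a.max()-6]);wn=np.ptp(t[a<a.min()+6])
    if wp<wn: d=-d;a=-a;t=-t
    mid=abs(t)<4
    s=(a>-30)&(a<20)
    return dict(px=int(st[i,4]),c=(cx,cy),ang=np.degrees(np.arctan2(d[1],d[0])),w=min(w,h),L=max(w,h),
      wmid=np.percentile(t[s],[3,10,90,97]).round(1),nose=a.min().round(1),hol=a[mid].max().round(1),tip=a.max().round(1))
E
python3 - <<'E'
from h import *
import pickle
c=pickle.load(open('c1.pkl','rb'));k=.64
for n,u,v in(("L3",250,75),("L1",458,75),("L2",430,265)):
    print(n,leafpose(c,u*k,v*k))
E
```

```text
L3 {'px': 2574, 'c': (431.64007568359375, 185.13031005859375), 'ang': np.float32(2.8432527), 'w': 43.84332275390625, 'L': 95.74840545654297, 'wmid': array([-19.6, -19.3,  19.1,  19.3]), 'nose': np.float64(-47.9), 'hol': np.float64(41.9), 'tip': np.float64(47.9)}
L1 {'px': 2268, 'c': (446.504638671875, 324.3479309082031), 'ang': np.float32(-24.787727), 'w': 38.677005767822266, 'L': 94.56515502929688, 'wmid': array([-16.9, -16.6,  15.2,  15.4]), 'nose': np.float64(-47.3), 'hol': np.float64(42.1), 'tip': np.float64(47.3)}
L2 {'px': 3008, 'c': (575.1268310546875, 272.041259765625), 'ang': np.float32(-18.420256), 'w': 48.25806427001953, 'L': 96.93632507324219, 'wmid': array([-22.4, -22.2,  21.9,  22.1]), 'nose': np.float64(-48.5), 'hol': np.float64(40.5), 'tip': np.float64(48.5)}
```

```bash
python3 - <<'E'
from h import *
import pickle
print(read_state()["joint_positions"])
C=pickle.load(open('c0.pkl','rb'));s=C["side"]
for n,u,v,z in[("foot near edge a",572,518,0),("b",680,531,0),("web top a",590,450,.031),("b",660,459,.031),("boxcorner?",690,475,.006)]:
    print(n,onz(s,170+u/4,140+v/4,z).round(3))
print("box",onz(s,577*.64,415*.64,0).round(3),onz(s,695*.64,425*.64,0).round(3), "paper",onz(s,545*.64,450*.64,0).round(3))
a=C["scene"];print("box scene corner",onz(a,225*.64,275*.64,0).round(3),onz(a,318*.64,215*.64,0).round(3),"paper",onz(a,300*.64,243*.64,0.0).round(3))
E
```

```text
[ 1.25202088e+01  3.32082897e+01  8.54369078e+01  8.42486186e-03
  6.13790119e+01 -6.12718118e+01]
foot near edge a [0.639 0.046 0.   ]
b [0.69  0.031 0.   ]
web top a [0.649 0.062 0.031]
b [0.681 0.052 0.031]
boxcorner? [0.702 0.061 0.006]
box [0.753 0.042 0.   ] [0.897 0.008 0.   ] paper [ 0.697 -0.007  0.   ]
box scene corner [0.766 0.218 0.   ] [0.726 0.05  0.   ] paper [ 0.714  0.111 -0.   ]
```

{"op": "jog_arm", "data": {
  "delta_pos": [
    [0, -3, 0],
    [0, -6, 0],
    [0, -9, 0],
    [0, -12, 0],
    [1, -15, 0],
    [2, -18, 0],
    [2.8, -20, 0],
    [2.8, -21, 0],
    [2.8, -21, 0],
    [2.8, -21, 0],
    [2.8, -21, 0]
  ],
  "turn": [-10, -20, -30, -40, -50, -60, -70, -74, -74, -74, -74],
  "grip": [0, 0, 0, 0, 0, 0, 0, 0, 0, 0, 0]
}}

```text
time_s: 3.08
position: [0.6013, 0.0308, 0.1727]
tcp_rot: [[0.004, 1.0, -0.0], [1.0, -0.004, 0.0], [0.0, -0.0, -1.0]]
force: [0.3, 0.2, 0.7]
opening: 0.999
grasp_force: 0.0
```

```bash
python3 - <<'E'
from h import *
import pickle
c=capture("wrist");pickle.dump(c,open('c2.pkl','wb'))
s=read_state();print(s["time_s"],s["position"],s["joint_positions"])
print(proj(c,(.627,.073,.045),True),proj(c,(.7,.05,0),True))
cv2.imwrite('pics/d.png',cv2.resize(c["color"],(800,600),interpolation=cv2.INTER_CUBIC))
E
```

```text
3.125 [0.60134881 0.03066947 0.17262496] [-7.70626881e+00  3.18734721e+01  8.82869117e+01  6.53149221e-03
  5.98455536e+01 -7.48388944e+00]
(np.float64(284.84326654674226), np.float64(142.11551848733217)) (np.float64(343.05933256555375), np.float64(157.92793017346784))
```

View pics/d.png

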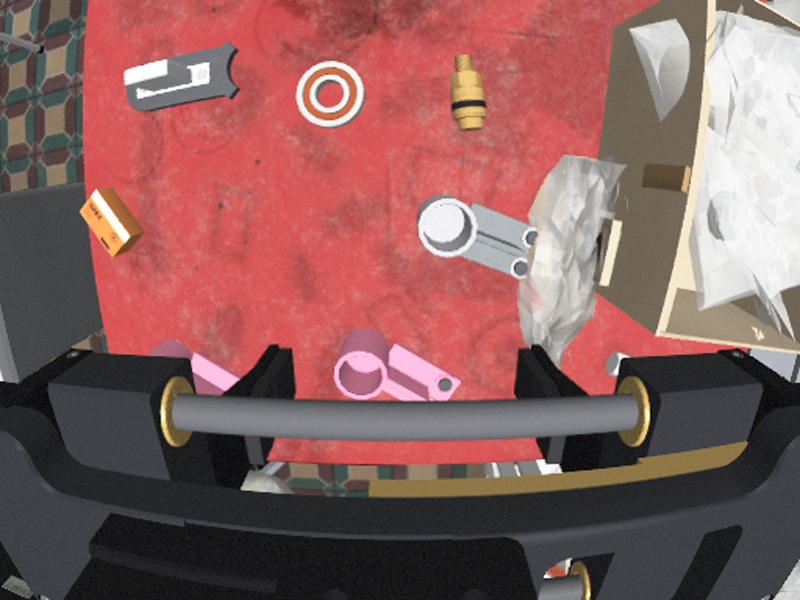

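Wrist view: near pipe rim centred at (447,226), foot running right to the bolts at (530,237) and (520,268), with the paper just beyond. Leaf M is at (182,76), the bearing at (330,93) and the coupler at (467,92).

```bash
python3 - <<'E'
from h import *
import pickle
c=pickle.load(open('c2.pkl','rb'));k=.64
im=c["color"];hsv=cv2.cvtColor(im,cv2.COLOR_BGR2HSV)
# rim: bright ring
m=((hsv[...,1]<40)&(hsv[...,2]>200)).astype(np.uint8)
z=np.zeros_like(m);z[120:168,262:308]=m[120:168,262:308]
p=np.argwhere(z)[:,::-1]
P=np.array([onz(c,u,v,.045,True)[:2] for u,v in cv2.convexHull(p.astype(np.int32))[:,0]])*1000
A=np.c_[2*P,np.ones(len(P))];x=np.linalg.lstsq(A,(P**2).sum(1),rcond=None)[0]
print("rim",x[:2],np.sqrt(x[2]+x[:2]@x[:2]))
g=lambda u,v,zz:onz(c,u*k,v*k,zz,True)[:2]*1000
for a,b in (((473,203),(537,224)),((473,262),(515,278)),):
    A_,B_=g(*a,.006),g(*b,.006);d=B_-A_;print("foot",A_,B_,np.degrees(np.arctan2(d[1],d[0])))
b1,b2=g(532,237,.008),g(520,268,.008);print("bolts",b1,b2,(b1+b2)/2)
d=(b1+b2)/2-x[:2];print("axis",np.degrees(np.arctan2(d[1],d[0])),np.linalg.norm(d))
print(leafpose(c,225*k,70*k))
# rib top
zz=.05
m=((hsv[...,1]<40)&(hsv[...,2]>200)).astype(np.uint8);n,l,st,ce=cv2.connectedComponentsWithStats(m,connectivity=4)
for i in range(1,n):
  if st[i,4]>40 and st[i,0]<170 and st[i,1]<80:
    q=np.argwhere(l==i)[:,::-1];print(st[i]);R=np.array([onz(c,u,v,zz,True)[:2] for u,v in q],np.float32)*1000;print(cv2.minAreaRect(R))
bear=onz(c,330*k,93*k,.014,True);cp=onz(c,467*k,92*k,.012,True);print(bear,cp)
cv2.imwrite('pics/e.png',np.hstack([cv2.resize(im[110:190,255:355],(500,400),interpolation=2),cv2.resize(im[10:90,70:130],(300,400),interpolation=2)]))
E
```

```text
rim [628.61707398  69.6790521 ] 18.606844404783676
foot [650.21987     82.14354469] [698.10385601  67.94274785] -16.518604184838257
foot [651.24808131  39.24102189] [683.34873815  27.31218692] -20.385428190604248
bolts [694.16767018  58.554475  ] [686.24461844  35.37674131] [690.20614431  46.96560815]
axis -20.243478705139562 65.64384297501705
{'px': 2142, 'c': (431.8934631347656, 183.31396484375), 'ang': np.float32(3.21914), 'w': 43.200965881347656, 'L': 98.85554504394531, 'wmid': array([-19.2, -19. ,  19.7,  20. ]), 'nose': np.float64(-49.4), 'hol': np.float64(44.1), 'tip': np.float64(49.4)}
[ 80  38  27  16 269]
((428.2442626953125, 183.87779235839844), (33.55702209472656, 11.20060920715332), 2.5817387104034424)
[ 87  40  47  23 261]
((448.9620666503906, 174.3567352294922), (55.84734344482422, 14.42552375793457), 2.855890989303589)
[0.55125894 0.16016657 0.014     ] [0.64471302 0.16047831 0.012     ]
```

View pics/e.png

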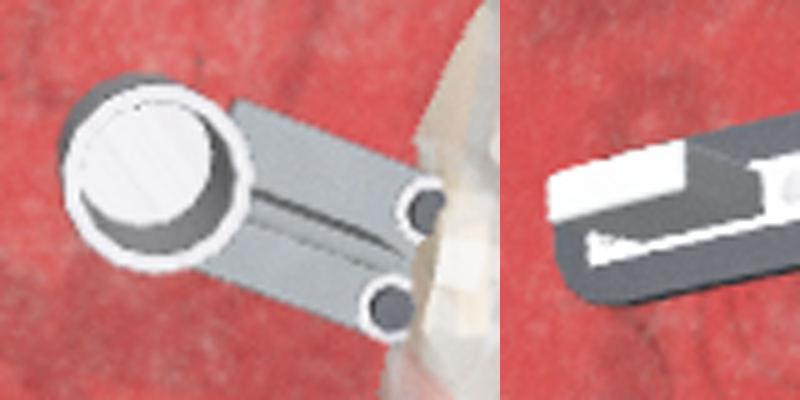

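```bash
python3 - <<'E'
from h import *
import pickle
c=pickle.load(open('c2.pkl','rb'))
g=lambda u,v,zz:onz(c,255+u/5-.4,110+v/5-.4,zz,True)[:2]*1000
an=lambda d:np.degrees(np.arctan2(d[1],d[0]))
for a,b in (((237,100),(415,174)),((210,268),(365,340))): print(an(g(*b,.006)-g(*a,.006)))
print("web",an(g(385,245,.031)-g(255,197,.031)))
b=(g(425,207,.008)+g(390,307,.008))/2;p=g(158,177.5,.045);print(b,p,an(b-p),an(g(390,307,.008)-g(425,207,.008))+90)
print("r",np.linalg.norm(g(63,177,.045)-g(253,177,.045))/2)
E
```

```text
-20.98866402115604
-24.39830526890424
web -19.182406749193408
[689.52594105  47.650951  ] [628.36993396  70.05084412] -20.116500265505213 -16.94701435191429
r 18.74219827923709
```

Pipe axis is about (0.628, 0.071), foot direction about -19.5°, rim radius about 19 mm, so leaf L3 (38 mm wide) is the candidate. Its rib is at (0.4275, 0.184) with heading 2.8°.

{"op": "jog_arm", "data": {
  "delta_pos": [
    [-2, 2, 0],
    [-4, 4, 0],
    [-6, 6, 0],
    [-8, 8, 0],
    [-11, 10, 0],
    [-14, 12, 0],
    [-17.4, 15.3, -2],
    [-17.4, 15.3, -4],
    [-17.4, 15.3, -6],
    [-17.4, 15.3, -6],
    [-17.4, 15.3, -6],
    [-17.4, 15.3, -6]
  ],
  "turn": [-10, -20, -30, -40, -50, -60, -70, -80, -87, -87, -87, -87],
  "grip": [0, 0, 0, 0, 0, 0, 0, 0, 0, 0, 0, 0]
}}

```text
time_s: 4.62
position: [0.4282, 0.1829, 0.1133]
tcp_rot: [[0.999, 0.048, 0.002], [0.048, -0.999, 0.0], [0.002, -0.0, -1.0]]
force: [-0.4, -0.7, -0.2]
opening: 0.995
grasp_force: 0.0
```

```bash
python3 - <<'E'
from h import *
s=read_state();print(s["position"],s["tcp_rot"].round(3),s["force"],s["joint_positions"].round(1))
c=capture("wrist")
# mask-based check of hollow tips visible: dark plate bounding
print([np.round(proj(c,p,True),0) for p in((.4275,.184,.05),(.4925,.187,.008))])
cv2.imwrite('pics/f.png',c["color"])
c=capture("side");k=.64
print(leafpose(c,300*k,360*k,False))
E
```

```text
[0.42824186 0.18286069 0.11331398] [[ 0.999  0.048  0.002]
 [ 0.048 -0.999  0.   ]
 [ 0.002 -0.    -1.   ]] [-0.41676312 -0.72480162 -0.21274092] [  9.3  28.7 110.5   0.   40.7  96.6]
[array([258., 205.]), array([258., 120.])]
{'px': 770, 'c': (431.01385498046875, 199.29864501953125), 'ang': np.float32(2.8312435), 'w': 75.12033081054688, 'L': 92.95011901855469, 'wmid': array([-37.4, -36.7,  36.4,  37.2]), 'nose': np.float64(-46.5), 'hol': np.float64(46.4), 'tip': np.float64(46.5)}
```

View pics/f.png

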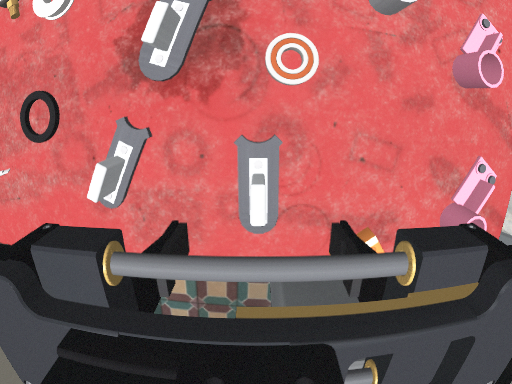

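The picture shows the leaf straight and centred ahead of the fingers (column 258). Descend and grip.

{"op": "jog_arm", "data": {
  "delta_pos": [
    [0, 0.1, -4],
    [0, 0.1, -8],
    [0, 0.1, -9.8],
    [0, 0.1, -9.8],
    [0, 0.1, -9.8],
    [0, 0.1, -9.8],
    [0, 0.1, -9.8],
    [0, 0.1, -9.8],
    [0, 0.1, -9.8],
    [0, 0.1, -9.8],
    [0, 0.1, -9.8],
    [0, 0.1, -9.8]
  ],
  "turn": [0, 0, 0, 0, 0, 0, 0, 0, 0, 0, 0, 0],
  "grip": [0, 0, 0, 0, 1, 1, 1, 1, 1, 1, 1, 1]
}}

```text
time_s: 6.22
position: [0.4275, 0.1838, 0.0145]
tcp_rot: [[0.999, 0.047, -0.0], [0.047, -0.999, -0.0], [-0.0, 0.0, -1.0]]
force: [0.1, 0.9, -0.4]
opening: 0.169
grasp_force: 0.0
```

{"op": "jog_arm", "data": {
  "delta_pos": [
    [0, 0, 0],
    [0, 0, 0],
    [0, 0, 0],
    [0, 0, 0],
    [0, 0, 1],
    [0, 0, 2],
    [0, 0, 4],
    [0, 0, 4],
    [0, 0, 4]
  ],
  "turn": [0, 0, 0, 0, 0, 0, 0, 0, 0],
  "grip": [1, 1, 1, 1, 1, 1, 1, 1, 1]
}}

```text
time_s: 7.35
position: [0.4275, 0.1838, 0.0547]
tcp_rot: [[0.999, 0.047, 0.0], [0.047, -0.999, 0.0], [0.0, -0.0, -1.0]]
force: [-0.1, 0.2, -1.6]
opening: 0.137
grasp_force: 30.0
```

{"op": "jog_arm", "data": {
  "delta_pos": [
    [2, -3, 0],
    [4, -6, 0],
    [7, -8.6, 0],
    [10, -8.6, 0],
    [12.5, -8.6, 0],
    [12.5, -8.6, 0],
    [12.5, -8.6, -2],
    [12.5, -8.6, -3],
    [12.5, -8.6, -3.9],
    [12.5, -8.6, -3.9],
    [12.5, -8.6, -3.9]
  ],
  "turn": [-5, -10, -15, -20, -22.2, -22.2, -22.2, -22.2, -22.2, -22.2, -22.2],
  "grip": [1, 1, 1, 1, 1, 1, 1, 1, 1, 1, 1]
}}

```text
time_s: 8.72
position: [0.5525, 0.0979, 0.0156]
tcp_rot: [[0.943, -0.334, 0.0], [-0.334, -0.943, -0.0], [0.0, 0.0, -1.0]]
force: [-0.4, -0.5, -1.4]
opening: 0.136
grasp_force: 30.0
```

```bash
python3 - <<'E'
from h import *
import pickle
s=read_state();print(s["position"],s["force"])
c=capture("wrist");pickle.dump(c,open('c3.pkl','wb'))
cv2.imwrite('pics/g.png',cv2.resize(c["color"][40:240,130:390],(780,600),interpolation=2))
E
```

```text
[0.55246747 0.0978712  0.01560928] [-0.36911616 -0.45511831 -1.3580161 ]
```

View pics/g.png

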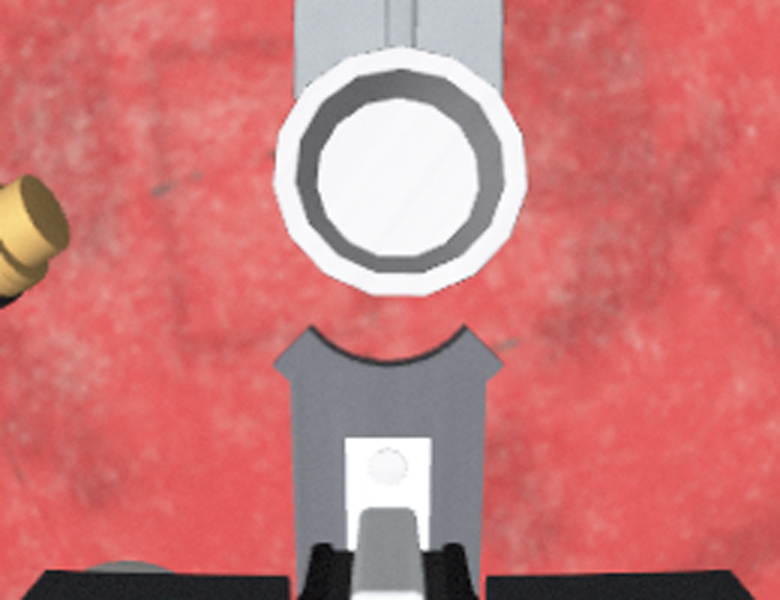

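The crop shows the foot edges vertical (295 and 502), so the leaf is square to the pipe. The pipe lies about 1.8 mm to the image right of the hollow; correct that and approach.

{"op": "jog_arm", "data": {
  "delta_pos": [
    [-0.06, -0.17, -0.1],
    [-0.06, -0.17, -0.1],
    [0.32, -0.3, -0.1],
    [0.69, -0.44, -0.1],
    [0.88, -0.5, -0.1],
    [0.97, -0.54, -0.1],
    [0.97, -0.54, -0.1],
    [0.97, -0.54, -0.1]
  ],
  "turn": [0, 0, 0, 0, 0, 0, 0, 0],
  "grip": [1, 1, 1, 1, 1, 1, 1, 1]
}}

```text
time_s: 9.78
position: [0.5621, 0.0925, 0.0145]
tcp_rot: [[0.943, -0.334, -0.0], [-0.334, -0.943, 0.0], [-0.0, 0.0, -1.0]]
force: [0.5, 0.6, -0.3]
opening: 0.135
grasp_force: 30.0
```

```bash
cat > look.py <<'E'
from h import *
import sys
s=read_state();f=s["force"];x=s["tcp_rot"][:,0]
print(s["time_s"],s["position"].round(4),"f",f.round(2),"along",round(f@x,2),"lat",round(f@np.cross([0,0,1],x),2),"mom",s["moment"].round(3))
if len(sys.argv)>1:
    c=capture("wrist");cv2.imwrite('pics/%s.png'%sys.argv[1],cv2.resize(c["color"][40:240,130:390],(780,600),interpolation=2))
E
python3 look.py h1
```

```text
9.775 [0.5621 0.0925 0.0145] f [ 0.49  0.61 -0.33] along 0.26 lat 0.74 mom [0.007 0.181 0.022]
```

View pics/h1.png

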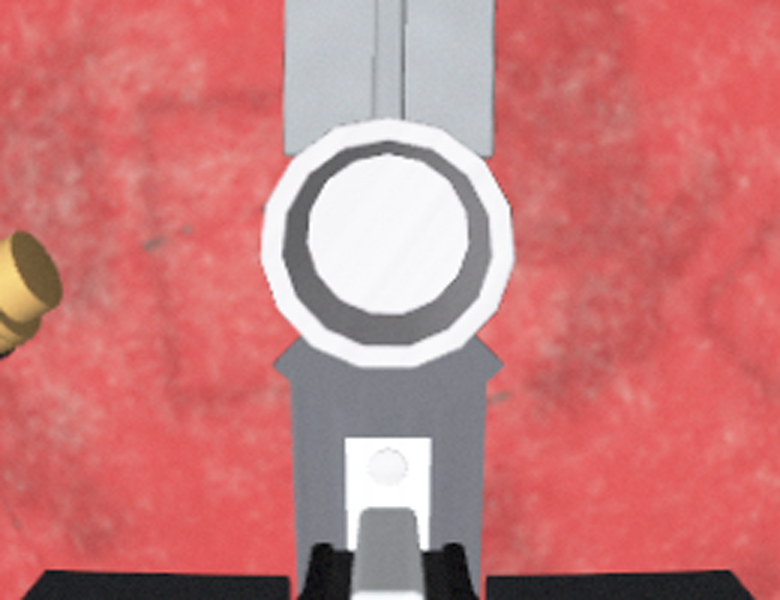

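Centred (rim at column 388, hollow at 388). Now creep forward.

{"op": "jog_arm", "data": {
  "delta_pos": [
    [0.05, -0.02, 0],
    [0.09, -0.03, 0],
    [0.14, -0.05, 0],
    [0.19, -0.07, 0],
    [0.19, -0.07, 0]
  ],
  "turn": [0, 0, 0, 0, 0],
  "grip": [1, 1, 1, 1, 1]
}}

```text
time_s: 10.45
position: [0.5642, 0.0917, 0.0145]
tcp_rot: [[0.943, -0.334, 0.0], [-0.334, -0.943, 0.0], [0.0, -0.0, -1.0]]
force: [-0.5, 0.1, -1.2]
opening: 0.135
grasp_force: 30.0
```

```bash
python3 look.py
```

```text
10.45 [0.5642 0.0917 0.0145] f [-0.45  0.11 -1.25] along -0.46 lat -0.04 mom [-0.001  0.176  0.016]
```

{"op": "jog_arm", "data": {
  "delta_pos": [
    [0.05, -0.02, 0],
    [0.09, -0.03, 0],
    [0.09, -0.03, 0]
  ],
  "turn": [0, 0, 0],
  "grip": [1, 1, 1]
}}

```text
time_s: 10.82
position: [0.5651, 0.0914, 0.0146]
tcp_rot: [[0.943, -0.334, 0.0], [-0.334, -0.943, -0.0], [0.0, -0.0, -1.0]]
force: [-0.6, 0.1, -0.3]
opening: 0.136
grasp_force: 30.0
```

{"op": "jog_arm", "data": {
  "delta_pos": [
    [0.05, -0.02, 0],
    [0.05, -0.02, 0],
    [0.05, -0.02, 0]
  ],
  "turn": [0, 0, 0],
  "grip": [1, 1, 1]
}}

```text
time_s: 11.2
position: [0.5656, 0.0912, 0.0146]
tcp_rot: [[0.943, -0.334, 0.0], [-0.334, -0.943, 0.0], [-0.0, -0.0, -1.0]]
force: [-0.1, 0.4, -1.1]
opening: 0.138
grasp_force: 30.0
```

```bash
python3 look.py
```

```text
11.2 [0.5656 0.0912 0.0146] f [-0.12  0.36 -1.06] along -0.23 lat 0.3 mom [-0.015  0.223 -0.026]
```

{"op": "jog_arm", "data": {
  "delta_pos": [
    [0.05, -0.02, 0],
    [0.05, -0.02, 0],
    [0.05, -0.02, 0]
  ],
  "turn": [0, 0, 0],
  "grip": [1, 1, 1]
}}

```text
time_s: 11.58
position: [0.566, 0.091, 0.0146]
tcp_rot: [[0.943, -0.334, -0.0], [-0.334, -0.943, 0.0], [-0.0, 0.0, -1.0]]
force: [0.3, 0.3, -1.2]
opening: 0.137
grasp_force: 30.0
```

```bash
python3 look.py
```

```text
11.575 [0.566  0.091  0.0146] f [ 0.31  0.32 -1.15] along 0.19 lat 0.41 mom [0.024 0.162 0.034]
```

{"op": "jog_arm", "data": {
  "delta_pos": [
    [0.05, -0.02, 0],
    [0.05, -0.02, 0],
    [0.05, -0.02, 0]
  ],
  "turn": [0, 0, 0],
  "grip": [1, 1, 1]
}}

```text
time_s: 11.95
position: [0.5666, 0.0908, 0.0145]
tcp_rot: [[0.943, -0.334, -0.0], [-0.334, -0.943, -0.0], [-0.0, 0.0, -1.0]]
force: [-0.6, 1.0, -0.7]
opening: 0.133
grasp_force: 30.0
```

{"op": "jog_arm", "data": {
  "delta_pos": [
    [0.05, -0.02, 0],
    [0.05, -0.02, 0],
    [0.05, -0.02, 0]
  ],
  "turn": [0, 0, 0],
  "grip": [1, 1, 1]
}}

```text
time_s: 12.32
position: [0.567, 0.0906, 0.0145]
tcp_rot: [[0.943, -0.334, -0.0], [-0.334, -0.943, 0.0], [-0.0, 0.0, -1.0]]
force: [-0.9, -0.2, -1.4]
opening: 0.132
grasp_force: 30.0
```

```bash
python3 look.py
```

```text
12.325 [0.567  0.0906 0.0145] f [-0.89 -0.25 -1.39] along -0.75 lat -0.53 mom [-0.009  0.204 -0.071]
```

{"op": "jog_arm", "data": {
  "delta_pos": [
    [0.05, -0.02, 0],
    [0.05, -0.02, 0],
    [0.05, -0.02, 0]
  ],
  "turn": [0, 0, 0],
  "grip": [1, 1, 1]
}}

```text
time_s: 12.7
position: [0.5676, 0.0904, 0.0145]
tcp_rot: [[0.943, -0.334, 0.0], [-0.334, -0.943, 0.0], [0.0, -0.0, -1.0]]
force: [0.7, -0.0, -1.2]
opening: 0.136
grasp_force: 30.0
```

{"op": "jog_arm", "data": {
  "delta_pos": [
    [0.04, -0.01, 0],
    [0.04, -0.01, 0],
    [0.04, -0.01, 0]
  ],
  "turn": [0, 0, 0],
  "grip": [1, 1, 1]
}}

```text
time_s: 13.08
position: [0.568, 0.0903, 0.0145]
tcp_rot: [[0.943, -0.334, -0.0], [-0.334, -0.943, 0.0], [-0.0, -0.0, -1.0]]
force: [-0.1, -0.6, -1.1]
opening: 0.132
grasp_force: 30.0
```

```bash
python3 look.py
```

```text
13.075 [0.568  0.0903 0.0145] f [-0.09 -0.64 -1.09] along 0.13 lat -0.63 mom [0.005 0.164 0.06 ]
```

{"op": "jog_arm", "data": {
  "delta_pos": [
    [0.05, -0.02, 0],
    [0.05, -0.02, 0]
  ],
  "turn": [0, 0],
  "grip": [1, 1]
}}

```text
time_s: 13.32
position: [0.568, 0.0903, 0.0145]
tcp_rot: [[0.943, -0.334, -0.001], [-0.334, -0.943, 0.0], [-0.001, 0.0, -1.0]]
force: [-1.1, 0.8, -0.8]
opening: 0.137
grasp_force: 30.0
```

{"op": "jog_arm", "data": {
  "delta_pos": [
    [0.05, -0.02, 0],
    [0.05, -0.02, 0]
  ],
  "turn": [0, 0],
  "grip": [1, 1]
}}

```text
time_s: 13.58
position: [0.568, 0.0902, 0.0145]
tcp_rot: [[0.943, -0.334, -0.002], [-0.334, -0.943, 0.0], [-0.002, 0.0, -1.0]]
force: [-2.2, 1.9, 1.1]
opening: 0.136
grasp_force: 30.0
```

```bash
python3 look.py
```

```text
13.575 [0.568  0.0902 0.0145] f [-2.2   1.88  1.05] along -2.71 lat 1.03 mom [0.34  0.659 0.058]
```

Contact at TCP (0.5680, 0.0902). Effective stiffness is about 2.7 N/mm. Ramp to about 8 N and hold.

{"op": "jog_arm", "data": {
  "delta_pos": [
    [0.06, 0.01, 0],
    [0.11, -0.01, 0],
    [0.16, -0.03, 0],
    [0.16, -0.03, 0]
  ],
  "turn": [0, 0, 0, 0],
  "grip": [1, 1, 1, 1]
}}

```text
time_s: 14.08
position: [0.5681, 0.0902, 0.0144]
tcp_rot: [[0.943, -0.334, -0.005], [-0.334, -0.943, 0.001], [-0.005, 0.001, -1.0]]
force: [-6.0, 3.7, 3.6]
opening: 0.136
grasp_force: 30.0
```

```bash
python3 look.py
```

```text
14.075 [0.5681 0.0902 0.0144] f [-6.05  3.67  3.6 ] along -6.94 lat 1.44 mom [0.526 1.137 0.095]
```

{"op": "jog_arm", "data": {
  "delta_pos": [
    [0.05, -0.01, 0.02],
    [0.05, -0.01, 0.02],
    [0.05, -0.01, 0.02],
    [0.05, -0.01, 0.02],
    [0.05, -0.01, 0.02],
    [0.05, -0.01, 0.02]
  ],
  "turn": [0, 0, 0, 0, 0, 0],
  "grip": [1, 1, 1, 1, 1, 1]
}}

```text
time_s: 14.82
position: [0.5681, 0.0902, 0.0144]
tcp_rot: [[0.943, -0.334, -0.006], [-0.334, -0.943, 0.001], [-0.006, 0.001, -1.0]]
force: [-6.0, 4.4, 3.6]
opening: 0.132
grasp_force: 30.0
```

```bash
python3 look.py
```

```text
14.825 [0.5681 0.0902 0.0144] f [-6.02  4.38  3.6 ] along -7.15 lat 2.11 mom [0.578 1.144 0.084]
```

{"op": "jog_arm", "data": {
  "delta_pos": [
    [0.05, 0.01, 0],
    [0.05, 0.01, 0],
    [0.05, 0.01, 0],
    [0.05, 0.01, 0],
    [0.05, 0.01, 0]
  ],
  "turn": [0, 0, 0, 0, 0],
  "grip": [1, 1, 1, 1, 1]
}}

```text
time_s: 15.45
position: [0.5681, 0.0903, 0.0145]
tcp_rot: [[0.943, -0.334, -0.007], [-0.334, -0.943, 0.001], [-0.007, 0.002, -1.0]]
force: [-6.6, 3.5, 5.0]
opening: 0.134
grasp_force: 30.0
```

{"op": "jog_arm", "data": {
  "delta_pos": [
    [0, 0, 0],
    [0, 0, 0],
    [0, 0, 0],
    [0, 0, 0],
    [0, 0, 0],
    [0, 0, 0]
  ],
  "turn": [0, 0, 0, 0, 0, 0],
  "grip": [1, 1, 1, 1, 1, 1]
}}

```text
time_s: 16.2
position: [0.5681, 0.0902, 0.0145]
tcp_rot: [[0.943, -0.334, -0.007], [-0.334, -0.943, 0.001], [-0.007, 0.002, -1.0]]
force: [-7.7, 2.8, 4.0]
opening: 0.135
grasp_force: 30.0
```

```bash
python3 look.py h2
```

```text
16.2 [0.5681 0.0902 0.0145] f [-7.71  2.8   3.97] along -8.23 lat 0.06 mom [0.496 1.315 0.022]
```

View pics/h2.png

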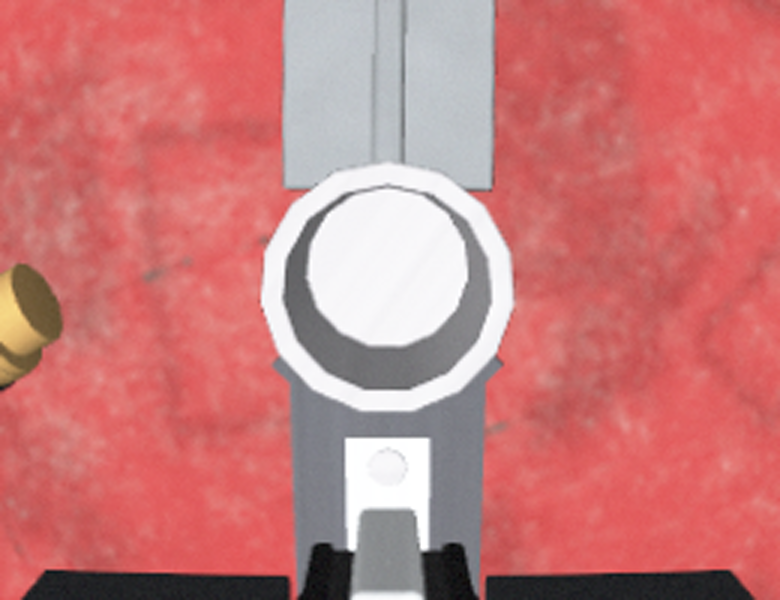

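Square press done: 7–8 N held for over 1 s, fully seated with the rim centred. Now back off and swing +25° round the pipe.

{"op": "jog_arm", "data": {
  "delta_pos": [
    [-0.3, 0.07, 0],
    [-0.8, 0.25, 0.05],
    [-1.77, 0.56, 0.1],
    [-1.9, -0.6, 0.1],
    [-1.9, -1.8, 0.1],
    [-1.68, -2.83, 0.1],
    [-1.68, -2.83, 0.1],
    [-1.68, -2.83, 0],
    [-1.68, -2.83, 0]
  ],
  "turn": [0, 0, 0, 8, 17, 25, 25, 25, 25],
  "grip": [1, 1, 1, 1, 1, 1, 1, 1, 1]
}}

```text
time_s: 17.38
position: [0.5545, 0.0617, 0.0147]
tcp_rot: [[0.995, 0.095, -0.0], [0.095, -0.995, 0.0], [-0.0, -0.0, -1.0]]
force: [0.7, 0.0, -0.8]
opening: 0.14
grasp_force: 30.0
```

```bash
python3 look.py i1; python3 - <<'E'
from h import *
# lateral offset of pipe rim vs hollow column from the saved crop
im=cv2.imread('pics/i1.png');hsv=cv2.cvtColor(im,cv2.COLOR_BGR2HSV)
m=((hsv[...,1]<40)&(hsv[...,2]>215)).astype(np.uint8);m[430:]=0
n,l,st,ce=cv2.connectedComponentsWithStats(m);print([ (list(st[i]),ce[i].round(0)) for i in range(1,n) if st[i,4]>500])
E
```

```text
17.375 [0.5545 0.0617 0.0147] f [ 0.67  0.04 -0.83] along 0.67 lat -0.03 mom [-0.089  0.112 -0.003]
[([np.int32(259), np.int32(91), np.int32(254), np.int32(251), np.int32(14790)], array([386., 218.])), ([np.int32(307), np.int32(136), np.int32(160), np.int32(157), np.int32(19602)], array([387., 214.]))]
```

Rim centre at column 386, hollow at 388: well centred. Approach.

{"op": "jog_arm", "data": {
  "delta_pos": [
    [0.4, 0.06, 0],
    [0.7, 0.09, 0],
    [0.85, 0.1, 0],
    [0.95, 0.11, 0],
    [1.0, 0.11, 0],
    [1.05, 0.12, 0],
    [1.1, 0.12, 0],
    [1.1, 0.12, 0]
  ],
  "turn": [0, 0, 0, 0, 0, 0, 0, 0],
  "grip": [1, 1, 1, 1, 1, 1, 1, 1]
}}

```text
time_s: 18.42
position: [0.5647, 0.0627, 0.0146]
tcp_rot: [[0.995, 0.096, -0.002], [0.096, -0.995, 0.0], [-0.002, -0.0, -1.0]]
force: [-2.8, 0.2, -0.6]
opening: 0.14
grasp_force: 30.0
```

```bash
python3 look.py
```

```text
18.425 [0.5647 0.0627 0.0146] f [-2.75  0.17 -0.63] along -2.72 lat 0.43 mom [0.056 0.582 0.059]
```

Contact falls within 0.5 mm of the predicted point, so the hollow centre sits on the pipe axis and the fit is confirmed. Press.

{"op": "jog_arm", "data": {
  "delta_pos": [
    [0.05, 0.01, 0],
    [0.1, 0.01, 0],
    [0.15, 0.02, 0],
    [0.2, 0.02, 0],
    [0.2, 0.02, 0],
    [0.2, 0.02, 0]
  ],
  "turn": [0, 0, 0, 0, 0, 0],
  "grip": [1, 1, 1, 1, 1, 1]
}}

```text
time_s: 19.18
position: [0.5648, 0.0628, 0.0145]
tcp_rot: [[0.995, 0.096, -0.006], [0.096, -0.995, 0.0], [-0.006, -0.001, -1.0]]
force: [-7.0, 0.4, 2.6]
opening: 0.137
grasp_force: 30.0
```

```bash
python3 look.py
```

```text
19.175 [0.5648 0.0628 0.0145] f [-7.03  0.39  2.61] along -6.98 lat 1.06 mom [-0.095  1.331  0.035]
```

{"op": "jog_arm", "data": {
  "delta_pos": [
    [0.05, 0.02, 0],
    [0.05, 0.02, 0],
    [0.05, 0.02, 0],
    [0.05, 0.02, 0],
    [0.05, 0.02, 0],
    [0.05, 0.02, 0],
    [0.05, 0.02, 0],
    [0.05, 0.02, 0],
    [0.05, 0.02, 0],
    [0.05, 0.02, 0],
    [0.05, 0.02, 0]
  ],
  "turn": [0, 0, 0, 0, 0, 0, 0, 0, 0, 0, 0],
  "grip": [1, 1, 1, 1, 1, 1, 1, 1, 1, 1, 1]
}}

```text
time_s: 20.55
position: [0.5648, 0.0629, 0.0145]
tcp_rot: [[0.995, 0.096, -0.007], [0.096, -0.995, -0.0], [-0.007, -0.001, -1.0]]
force: [-7.4, -1.7, 3.3]
opening: 0.135
grasp_force: 30.0
```

```bash
python3 look.py
```

```text
20.55 [0.5648 0.0629 0.0145] f [-7.44 -1.75  3.31] along -7.59 lat -1.03 mom [-0.234  1.408  0.008]
```

Second press done: about 7–7.6 N for over 1 s. Ease off to a light touch, open slightly, and rise.

{"op": "jog_arm", "data": {
  "delta_pos": [
    [-0.12, -0.02, 0],
    [-0.25, -0.04, 0],
    [-0.25, -0.04, 0],
    [-0.25, -0.04, 0],
    [-0.25, -0.04, 0],
    [-0.25, -0.04, 0],
    [-0.25, -0.04, 0],
    [-0.25, -0.04, 0],
    [-0.25, -0.04, 0]
  ],
  "turn": [0, 0, 0, 0, 0, 0, 0, 0, 0],
  "grip": [1, 1, 1, 0.7, 0.7, 0.7, 0.7, 0.7, 0.7]
}}

```text
time_s: 21.68
position: [0.5658, 0.0625, 0.0148]
tcp_rot: [[0.995, 0.096, 0.0], [0.096, -0.995, -0.0], [0.0, 0.0, -1.0]]
force: [1.0, 1.4, 0.2]
opening: 0.296
grasp_force: 0.0
```

```bash
python3 look.py
```

```text
21.675 [0.5658 0.0625 0.0148] f [1.01 1.4  0.21] along 1.14 lat 1.3 mom [-0.022  0.141 -0.03 ]
```

{"op": "jog_arm", "data": {
  "delta_pos": [
    [0, 0, 1.5],
    [0, 0, 4],
    [0, 0, 8],
    [0, 0, 12],
    [0, 0, 12],
    [0, 0, 12]
  ],
  "turn": [0, 0, 0, 0, 0, 0],
  "grip": [0.7, 0.7, 0.7, 0.7, 0.7, 0.7]
}}

```text
time_s: 22.42
position: [0.5653, 0.0625, 0.135]
tcp_rot: [[0.995, 0.096, -0.0], [0.096, -0.995, 0.0], [-0.0, -0.0, -1.0]]
force: [1.1, -0.2, -0.5]
opening: 0.301
grasp_force: 0.0
```

```bash
python3 - <<'E'
from h import *
import pickle
c=capture("wrist");s=capture("side");a=capture("scene")
print(read_state()["position"])
A=np.array([628.9,68.9])
p=[int(x) for x in proj(s,(.6,.068,.02))];q=[int(x) for x in proj(a,(.6,.068,.02))]
print(p,q)
f=lambda im,x,y:cv2.resize(im[max(0,y-25):y+25,x-33:x+33],(396,300),interpolation=2)
top=np.hstack([f(s["color"],*p),f(a["color"],*q)])
w=cv2.resize(c["color"][20:270,60:420],(432,300),interpolation=cv2.INTER_AREA)
cv2.imwrite('pics/j.png',np.vstack([top,cv2.copyMakeBorder(w,0,0,0,792-432,0)]))
E
```

```text
[0.56469802 0.06256216 0.13357276]
[292, 256] [244, 157]
```

View pics/j.png

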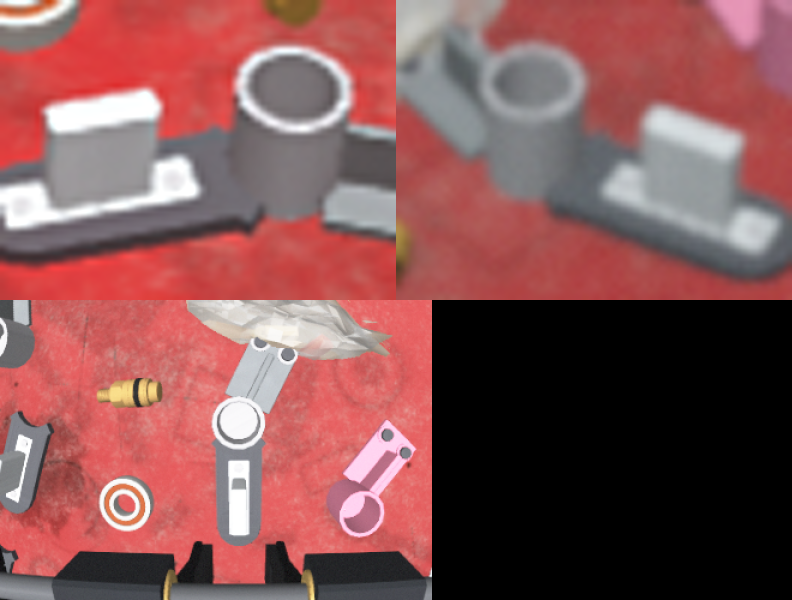

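All views show the leaf flat with its hollow closed on the pipe (side rim at (295,85), scene rim at (532,80)), bystanders untouched and the gripper clear.

```bash
python3 -c "
from rig import *
print(hand_in())"
```

```text
the job is handed in; nothing more can be done
None
```

The 19 mm leaf fits the near pipe and is left flat with its hollow tight on it. I pressed it square on the front and then swung 25° round, about 7–8 N for over a second each time. The fit rests on camera measurements and its matching seat at both angles. I did not try the other two leaves, which stay where they lay, clear of the pipe. The job is handed in.

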